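# Pop a coffee capsule out of the spring dispenser and trap it

## Robot

A 6-joint arm with a two-finger parallel gripper is mounted at the origin on a cart in front of the work surface, level with it; the furniture and walls round the work are solid. World frame = base frame: x ahead of the robot, y to its left, z up, the work surface at z = 0. Lengths are in mm, angles in rad, forces in N, time in s.
With the tool pointing down it reaches from about 325 to 875 mm from the base axis. Payload 4.4 kg.
Tool frame: the origin (TCP) lies midway between the tips of the shut fingers; the grasp point (between the pads) lies 19 mm behind it; z points along the fingers, y is the line along which they close (so a half turn about z gives the same grasp; the last joint's range is limited). The gripper opens to 85 mm and grips with 20 to 120 N. Pads are 22 mm wide; open, the fingers measure 114 mm over their backs; the gripper's body (76 mm by 85 mm) begins 54 mm behind the grasp point. The pads swing forward as they close: fully open they stand 13 mm farther back than shut.
Start: joints at [0.977, 0.207, 1.542, -0, 1.393, -0.15], TCP at [246.9, 519.296, 231.282] pointing down, gripper open.
Joint ranges: [-2.73, 2.73], [-0.86, 2.22], [0.23, 2.46], [-1.11, 4.25], [0.08, 2.63], [-2.82, 2.82]. Speed limits (rad/s): [2.79, 2.79, 3.14, 3.14, 3.14, 3.14].

## Interface

Orientations are given as a unit quaternion [x, y, z, w].
In Python, from rig import arm gives the robot as it stands. The module is installed in compiled form; this text tells all that it offers.
- The arm moves only by the tool play_rows, never from a script. Its argument "steps" is a list of rows, each a list of 7 numbers: the shift along the tool's x, y, z in cm, then the turn, a rotation vector about the tool's x, y, z in degrees, then the opening, from -1 (shut) to 1 (fully open), so that 0 is half open. In form: [[x, y, z, rx, ry, rz, grip], ...]. A call has 1 to 8 rows; each row shifts and turns the commanded pose from where the row before left it, along the tool's axes as they then stand; what a row does not reach is not made up. A row lasts 1/12 s, in which the tool goes at most 41.7 mm and 7.16 degrees, less where a joint would pass 70% of its speed; a pose out of reach is approached as far as the arm can. A call is refused whole if a number of a shift passes 4.17 or a number of a turn 7.16, either way. A call with a gripper value outside its range is refused whole. The fingers move at their own pace and stop on an object; "newtons" is the grip in N (left out, the last holds). Time passes only in rows, so rows that do not move let the fingers close. It gives the time, the measured TCP pose, the force, the opening and the grip force at its end, in the units of the state.
- arm.get_obs(): the state, without advancing time (a new reading comes with each control period).
- arm.camera(name): name is "side" or "top"; returns (picture, depth): 480x640x3 uint8, blue, green, red; 480x640 float32, mm along the optical axis (not along the pixel's ray), 0 where there is no reading.
- arm.get_calibration(name): a dict with "fx", "fy", "cx", "cy" (pixels), "dist_coeffs" ([k1, k2, p1, p2, k3] as OpenCV has them; the pictures are not rectified), "world_from_camera" (4x4, takes a point from camera to world coordinates). Camera axes: x right, y down, z forward; pixel columns grow to the right and rows downward; lengths in mm; the calibration is good to about 2 mm. A picture is of the moment at which its call begins. get_calibration takes no time and is no camera call.
- arm.sign_off(): hands the job in; it is judged then, once.
The state is a dict: "time_s": time; "joint_pos": joint angles; "qd": joint speeds; "joint_torque": joint torques, N m; "eef_pos": TCP position; "tool_rot": TCP orientation; "force": force on the tool from outside, world axes, zero at the start; "moment": the same for the moment, N m; "opening": finger opening in mm; "grasp_force": force on a finger pad.
Only numpy, scipy, OpenCV 4.12 (cv2) and the standard library are available. Lean on these libraries where they do the work, as an engineer would, in place of code of your own. Each camera call takes 0.05 s, during which the arm holds its last target. There are 200 camera calls.

## Task

Press the square key of the capsule dispenser right down with one fingertip so that the spring pops the coffee capsule out of its bay, and have the other finger standing in the lane on the landing so that the capsule runs against it and is trapped there, a couple of centimetres out of its start, before it slides away. Do not lift or tip the capsule, and leave the other things on the worktop alone. Finish while holding: key still down, capsule upright on the landing and still stopped by the finger.

Things in the scene. Friction and masses are not known exactly. Their poses are not given: they have to be found in the camera images.
- dispenser: low grey spring dispenser for one capsule, fixed to the worktop, 157 x 108 mm, 44 mm high at the rear. Origin: on the worktop, on the lane's centre line, in the middle of the open landing. +x runs along the lane to the rear (bay, then spring housing), +y to the key's side, z up. The lane's level deck is 14 mm above the worktop, from x = -35 mm (open front end) to 82 mm, 44 mm wide between walls
- landing (a point): point on the deck in the middle of the landing, 14 mm above the dispenser's origin: the place for the trapping finger. The landing is x = -35 to 35 mm; its side walls are 4 mm thick and end 22 mm above the worktop. A capsule stopped by a finger about 22 mm wide, centred here, rests about 30 mm to the rear (+x) of this point. The bay behind it has cheeks 34 mm high
- gate (a point): middle of the upper edge of the gate bar across the lane, 29 mm to the rear of the landing point; it stands 8 mm above the deck and holds the capsule in its bay. It is one piece with the key and sinks below the deck when the key is down by more than about 8 mm
- pusher (a joint): forward travel (dispenser -x) in m of the black spring pusher behind the capsule, 0 to 0.052; spring force 2 N at 0, 1 N at the end. Once the gate is down it drives the capsule out within about 0.1 s and keeps pressing it against whatever stops it; if nothing does, the capsule shoots off the front end
- key_top (a point): centre of the top face of the key, a steel pad 34 x 30 mm beside the landing, 58 mm in the dispenser's +y from the landing point. Its top is 34 mm above the worktop when up, 24 mm when down: then 10 mm above the deck and 2 mm above the landing's walls, so with both fingertips level the other one stands in the lane 10 mm above the deck. Moves with the key
- key (a joint): downward travel of the key in m: 0 up, 0.010 fully down on its stop; springs back when released; about 2 N to start, 5 to 6 N fully down
- capsule: the coffee capsule in the bay: loose, aluminium, 39 mm in diameter at its foot, about 37 mm above, 30 mm high, upright, about 30 g. Origin: centre of its underside, at first 50 mm to the rear (dispenser +x) of the landing point, on the deck. It shall come out of that start by at least 8 mm and at most 50 mm
- spare_0: spare capsule of the same size standing on the worktop beside the dispenser, on the side away from the key; bystander. Origin: centre of its underside
- spare_1: second spare capsule on the worktop, nearer the front; bystander. Origin: centre of its underside
- teaspoon: steel teaspoon, 130 x 27 x 11 mm, lying on the worktop; bystander. Origin: under its middle
- honey_jar: honey jar with red lid, 62 mm wide, 86 mm high, behind the key; bystander. Origin: centre of its underside
- mug_a: white patterned mug, 82 x 112 x 94 mm; bystander. Origin: centre of its underside
There are look-alikes about, which are no part of the job. Leave any green look-alike of the capsule alone.

How it is judged:
By the outcome, as a careful person would: the job done as asked, in the order asked, and still so for the second after the job is handed in, while the arm keeps its last pose, push and grip.
It also fails if it takes over 32 s, if anything falls off the work surface, if the arm or the gripper's body presses on something with over 40 N, if the wrist force passes 120 N, or if a joint passes its speed limit or range.

## Working session

There is one attempt and no reset: what is moved stays moved. The work goes in short steps, Python scripts to look and compute and a tool call to move; the robot and the scene stay as the last step left them, time stands still between calls to the robot, and variables do not carry over. Pictures are saved under pics/ and viewed, at most 10 in all, crops included, and the job is handed in when it is done.

Besides the shell and the picture viewer there is one more tool, called as name([rows], argument=value, ...), one row to a line, values as JSON. play_rows: Moves the arm, as the interface text tells. Its arguments: {"type":"object","properties":{"steps":{"type":"array","items":{"type":"array","items":{"type":"number"}}},"newtons":{"type":"number"}},"required":["steps"]}

```bash
mkdir -p pics; python3 - <<'E'
from rig import arm
import cv2,numpy as np
for n in("top","side"):
    p,d=arm.camera(n);cv2.imwrite(f"pics/{n}0.png",p);np.save(f"pics/{n}0.npy",d);c=arm.get_calibration(n)
    print(n,c["fx"],c["fy"],c["cx"],c["cy"],c["dist_coeffs"],np.round(c["world_from_camera"],3).tolist())
print(arm.get_obs())
E
```

```text
top 461.07699048533664 461.07699048533664 322.52239666610035 234.5171937549413 [0.00032095 0.         0.         0.         0.        ] [[0.03, -0.994, 0.106, 395.708], [-1.0, -0.031, -0.006, -103.965], [0.01, -0.106, -0.994, 1229.853], [0.0, 0.0, 0.0, 1.0]]
side 534.0536327753138 534.0536327753138 321.36647181740136 241.38513984939266 [-0.15599143  0.          0.          0.          0.        ] [[0.921, -0.202, 0.334, 174.469], [-0.39, -0.473, 0.79, -912.352], [-0.001, -0.857, -0.515, 592.354], [0.0, 0.0, 0.0, 1.0]]
{'time_s': 0.1, 'joint_pos': array([ 9.76494434e-01,  2.07355487e-01,  1.54283738e+00,  1.50440446e-05,
        1.39348947e+00, -1.50503740e-01]), 'qd': array([-0.00143885, -0.0021612 , -0.00219057, -0.00034667, -0.00175117,
        0.00024837]), 'joint_torque': array([-1.05001018e-03, -3.84094548e+01, -2.92549270e+01, -2.52889386e-04,
        4.77705267e-03, -2.94225129e-05]), 'eef_pos': array([246.50629985, 518.71601599, 230.21764651]), 'tool_rot': array([ 2.20083714e-01,  9.75480429e-01, -9.70531222e-04, -3.87066103e-04]), 'force': array([0.48466109, 0.7647079 , 0.14281559]), 'moment': array([ 0.03520507, -0.03802848,  0.01834198]), 'grasp_force': 0.0, 'opening': 85.25139501061766}
```

View pics/top0.png

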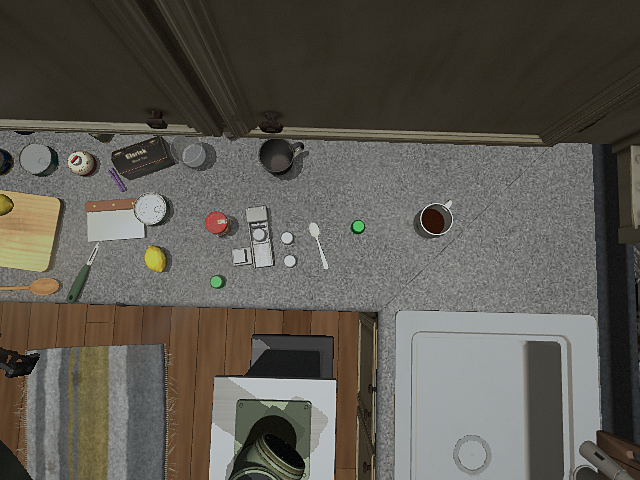

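View pics/side0.png

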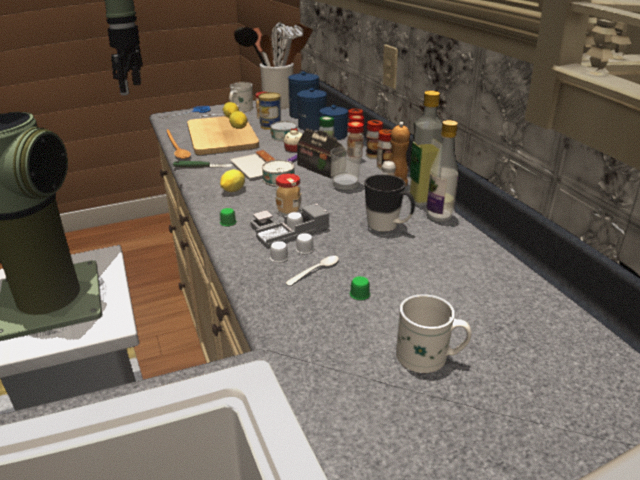

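Top view: the dispenser is at about (258,238), with the key at (240,256) and the jar at (217,222). Things that could be taken for the capsule: white in the bay (259,235), spares at (287,238) and (290,261), greens at (217,282) and (358,227). I choose the one in the bay at (259,235) and check it in a close crop.

```bash
cat >h.py <<'E'
from rig import arm
import cv2,numpy as np
def cal(n):
    c=arm.get_calibration(n);K=np.array([[c["fx"],0,c["cx"]],[0,c["fy"],c["cy"]],[0,0,1]])
    return K,np.array(c["dist_coeffs"]),np.array(c["world_from_camera"])
def ray(n,uv):
    K,D,T=cal(n);p=cv2.undistortPoints(np.float64(uv).reshape(-1,1,2),K,D)[:,0]
    return np.c_[p,np.ones(len(p))]@T[:3,:3].T,T[:3,3]
def at_z(n,uv,z):
    r,o=ray(n,uv);return o+r*((z-o[2])/r[:,2])[:,None]
def at_d(n,uv,d):
    r,o=ray(n,uv);return o+r*np.asarray(d)[:,None]
def proj(n,P):
    K,D,T=cal(n);W=np.linalg.inv(T);return cv2.projectPoints(np.float64(P).reshape(-1,3),cv2.Rodrigues(W[:3,:3])[0],W[:3,3],K,D)[0][:,0]
E
python3 - <<'E'
from h import *
p=cv2.imread("pics/top0.png")[198:288,200:320];a=cv2.resize(p,None,fx=5,fy=5,interpolation=cv2.INTER_CUBIC)
cv2.imwrite("pics/c.png",a)
s=cv2.imread("pics/side0.png")[165:275,210:350];cv2.imwrite("pics/cs.png",cv2.resize(s,None,fx=5,fy=5,interpolation=cv2.INTER_CUBIC))
d=np.load("pics/top0.npy")
v,u=np.mgrid[200:275,228:280];uv=np.c_[u.ravel(),v.ravel()];w=at_d("top",uv,d[v,u].ravel())
z=w[:,2].reshape(v.shape)
np.set_printoptions(linewidth=250)
print(z[::2,::2].round().astype(int))
for n,q in(("key",(240,256)),("cap",(259,235)),("spare",(287,238)),("table",(330,220))):
    print(n,at_d("top",[q],[d[q[1],q[0]]]).round(1))
E
```

```text
[[  -2    0    1   -3    2    0    4   -2    4   -1   -2    0    0 1230    1   -1    0    0   -6   -5   -1   -1   -1   -1    1   -2]
 [   1   -7    2   -1    0   -1    5   -2   -3    1   -1    1   -2   -1   -1   -4    0    5   -4   -1    1   -4    1    1   -3    1]
 [   5   -5   -1    0    3   -2    0   -1    3   -4   -3   -1   -6    2   -6    1   -1   -5   -2    2    1    2   -1    0   -2   -2]
 [   0    1   -2    2   -3    3    1   -3    2   -2    0   -1    0   -1   -3   39   42   40   39    4    0    4   -1    1    0   -2]
 [   0   -1   -1    0   -3   -2    1   -2    1   43   41   46   46   42   42   43   44   45   41   38    0   -2    1    3    1   -2]
 [   3   -3   -1    0    1   -2    0   -2    3   46   42   49   41   39   45   41   45   41   43   47    1   -1    2    1    0    2]
 [  -2   -6    0   -2    2   -2    2   -2   -2   47   40   42   42   43   45   41   45   44   42   44   -1   -4   -1   -1   -2    1]
 [   0    0   -1   -2    5    0   -2   -1   -3   42   44   44   43   43   45   42   46   37   45   37    5    0   -2   -2   -2    2]
 [   1   -1   -5    0   -1   -4   -2
[... 3365 characters left out ...]
   15   16   15   14   11    0   -2    3   -1   -3    1]
 [   1    1    1    2    0    0    2   -3   -1    1    0   -2    0   -1   -3   -2    1   -3   -5    2   -1   -1   -1    0    0    0]
 [   4    0    1   -1   -1    3    7    1   -1   -4    0    3   -2    2   -1   -1    0    2    3    1    0   -1   -2   -1    0   -2]
 [   2    0    0    0   -1   -1    0    0   -3    1    1    4    1   -2   -4   -2    2    1    1   -1   -3    0    0    1   -2   -4]
 [   0   -2   -4   -4   -1   -1   -3    3   -2    0   -4    0   -3    1    0   -3   -5    0   -2   -2    0   -2    1    2    0   -1]]
key [[460.5 100.1  35.2]]
cap [[515.6  52.2  45.2]]
spare [[511.4 -19.3  30.7]]
table [[ 567.2 -131.    -4.5]]
```

View pics/c.png

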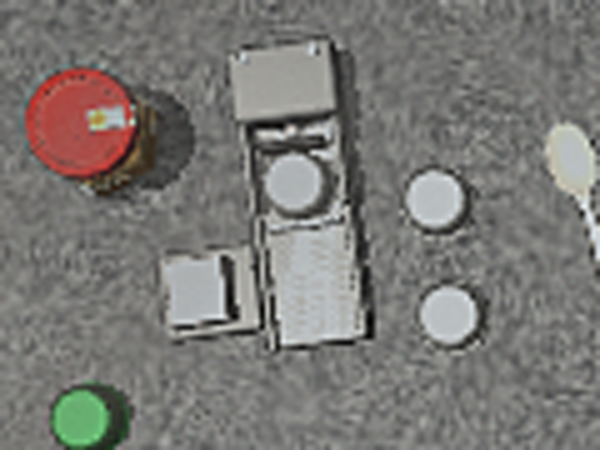

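View pics/cs.png

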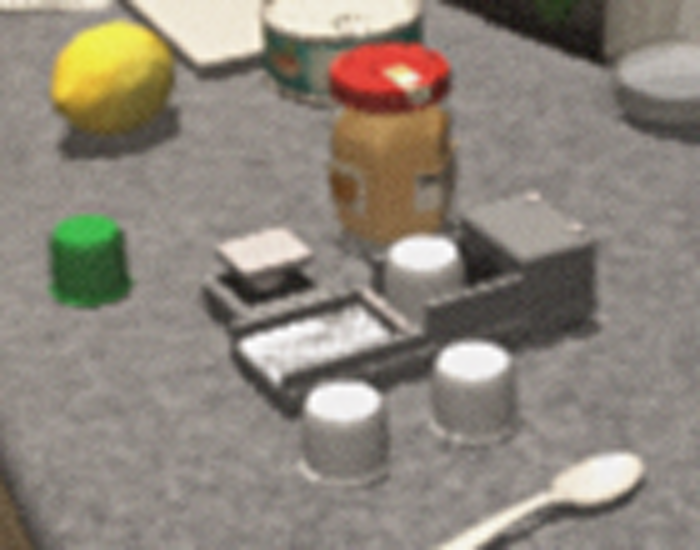

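```bash
python3 - <<'E'
from h import *
F=[((50,0),44,(294,184)),((0,58),34,(196,290)),((122,26),44,(230,52)),((122,-26),44,(331,40)),((-35,26),22,(273,349)),((-35,-26),22,(367,340)),((29,0),22,(309,223))]
P=np.array([f[0] for f in F],float)
W=np.array([at_z("top",[(200+f[2][0]/5-.4,198+f[2][1]/5-.4)],f[1])[0,:2] for f in F])
w=np.ones(7);w[2:4]=.5
a=((P-P.mean(0))@[1,1j]);b=((W-W.mean(0))@[1,1j]);yaw=np.angle((a.conj()*b*1).sum())
R=np.array([[np.cos(yaw),-np.sin(yaw)],[np.sin(yaw),np.cos(yaw)]]);t=W.mean(0)-P.mean(0)@R.T
print("yaw",np.degrees(yaw),"t",t);print((W-P@R.T-t).round(1).tolist())
for q in((0,58),(0,0),(0,29)):print(q,R@q+t)
# side check
q=lambda x,y,z:np.r_[R@(x,y)+t,z]
pr=proj("side",[q(0,58,34),q(50,0,44),q(29,0,22),q(-35,26,22)]);print(((pr-[210,165])*5).round())
# table height
d=np.load("pics/top0.npy");v,u=np.mgrid[280:295,240:300];print(np.median(at_d("top",np.c_[u.ravel(),v.ravel()],d[v,u].ravel())[:,2]))
from scipy.spatial.transform import Rotation as S
o=arm.get_obs();print(S.from_quat(o["tool_rot"]).as_matrix().round(3))
E
```

```text
yaw 8.849308332593946 t [469.44736564  45.2345155 ]
[[-1.7, 1.0], [0.9, 1.0], [-0.9, 0.5], [-0.9, -0.3], [1.7, -1.6], [-0.2, 1.0], [1.0, -1.6]]
(0, 58) [460.52486362 102.5441042 ]
(0, 0) [469.44736564  45.2345155 ]
(0, 29) [464.98611463  73.88930985]
[[260. 248.]
 [421. 253.]
 [380. 309.]
 [221. 323.]]
-0.3672315672743025
[[-0.903  0.429 -0.001]
 [ 0.429  0.903 -0.002]
 [ 0.    -0.002 -1.   ]]
```

Fit agrees to within 2 mm, and it matches the side view. I'll approach above it first.

play_rows([
  [-2.77,-2.2,0,0,0,0,0.02],
  [-2.77,-2.2,0,0,0,0,0.02],
  [-2.77,-2.2,0,0,0,0,0.02],
  [-2.77,-2.2,0,0,0,0,0.02],
  [-2.77,-2.2,0,0,0,0,0.02],
  [-2.77,-2.2,0,0,0,0,0.02],
  [-2.77,-2.2,0,0,0,0,0.02],
  [-2.77,-2.2,0,0,0,0,0.02],
])

```text
time_s: 0.77
eef_pos: [371.5, 263.5, 230.9]
tool_rot: [0.22, 0.976, -0.0, -0.0]
force: [0.2, 0.6, 0.0]
opening: 43.7
grasp_force: 0.0
```

play_rows([
  [-2.77,-2.2,0,0,0,0,0.02],
  [-2.77,-2.2,0,0,0,0,0.02],
  [-2.77,-2.2,0,0,0,0,0.02],
  [-2.77,-2.2,0,0,0,0,0.02],
  [-2.77,-2.2,0,0,0,0,0.02],
  [-2.77,-2.2,0,0,0,0,0.02],
])

```text
time_s: 1.27
eef_pos: [465.0, 72.9, 230.9]
tool_rot: [0.22, 0.975, 0.0, -0.0]
force: [1.2, -0.2, 0.5]
opening: 43.3
grasp_force: 0.0
```

play_rows([
  [0,0,0,0,0,-6.84,0.02],
  [0,0,0,0,0,-6.84,0.02],
  [0,0,0,0,0,-6.84,0.02],
  [0,0,0,0,0,-6.84,0.02],
  [0,0,0,0,0,-6.84,0.02],
  [0,0,0,0,0,0,0.02],
  [0,0,0,0,0,0,0.02],
])

```text
time_s: 1.85
eef_pos: [464.6, 74.6, 230.9]
tool_rot: [-0.075, 0.997, 0.0, -0.0]
force: [0.9, -0.5, 0.0]
opening: 43.6
grasp_force: 0.0
```

play_rows([
  [0,0,3.4,0,0,0,0.02],
  [0,0,3.4,0,0,0,0.02],
  [0,0,3.4,0,0,0,0.02],
  [0,0,3.4,0,0,0,0.02],
  [0,0,3.5,0,0,0,0.02],
  [0,0,0,0,0,0,0.02],
])

```text
time_s: 2.35
eef_pos: [457.9, 74.8, 53.5]
tool_rot: [-0.075, 0.997, 0.001, -0.008]
force: [-1.6, -0.5, 0.2]
opening: 43.6
grasp_force: 0.0
```

```bash
python3 - <<'E'
from h import *
p,d=arm.camera("side");np.save("pics/s1.npy",d)
cv2.imwrite("pics/s1.png",cv2.resize(p[135:255,220:360],None,fx=5,fy=5,interpolation=cv2.INTER_CUBIC))
print(arm.get_obs()["eef_pos"])
E
```

```text
[460.50705217  74.7613768   56.70252146]
```

View pics/s1.png

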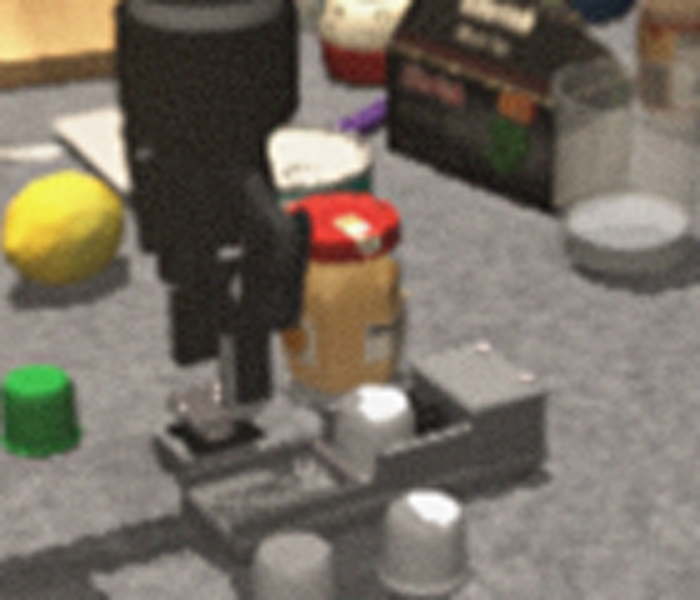

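The lane fingertip is at crop (252,400), the key fingertip at (193,360). The arm is still settling. I'll compare these with the predicted pixels.

play_rows([
  [0,0,0,0,0,0,0.02],
  [0,0,0,0,0,0,0.02],
  [0,0,0,0,0,0,0.02],
])

```text
time_s: 2.65
eef_pos: [467.5, 74.6, 63.1]
tool_rot: [-0.076, 0.997, -0.0, 0.003]
force: [0.7, 0.5, 0.7]
opening: 43.7
grasp_force: 0.0
```

```bash
python3 - <<'E'
from h import *
y=np.array([-.154,.988])
for e in((464.6,74.7,60),arm.get_obs()["eef_pos"]):
  for s in(-29,29):
    for z in(0,5):
      print(s,z,((proj("side",[np.r_[np.array(e[:2])+y*s,e[2]+z]])-[220,135])*5).round())
print(arm.get_obs()["eef_pos"])
p,d=arm.camera("side");cv2.imwrite("pics/s2.png",cv2.resize(p[165:225,230:330],None,fx=8,fy=8,interpolation=cv2.INTER_CUBIC))
E
```

```text
-29 0 [[265. 398.]]
-29 5 [[265. 388.]]
29 0 [[205. 346.]]
29 5 [[204. 335.]]
-29 0 [[272. 391.]]
-29 5 [[271. 380.]]
29 0 [[211. 338.]]
29 5 [[210. 328.]]
[467.49701857  74.60256084  63.070685  ]
```

View pics/s2.png

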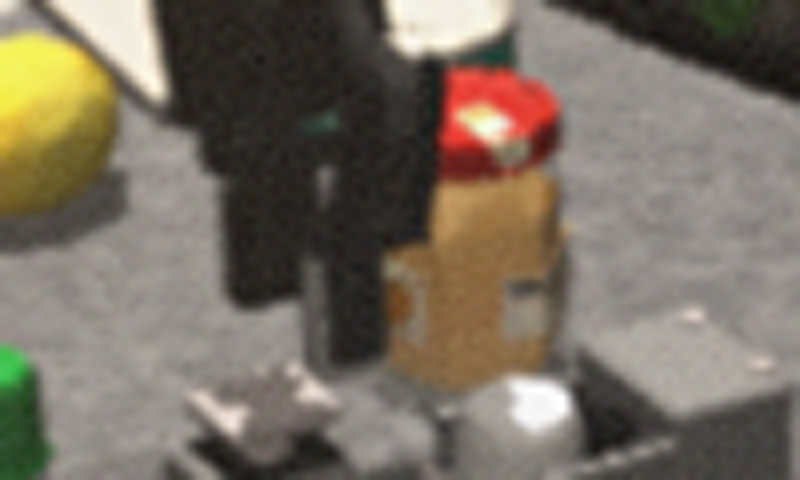

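play_rows([
  [0,0,0,0,0,0,0.07],
  [0,0,0,0,0,0,0.07],
  [0,0,0,0,0,0,0.07],
  [0,0,0,0,0,0,0.07],
  [0,0,0,0,0,0,0.07],
  [0,0,0,0,0,0,0.07],
])

```text
time_s: 3.2
eef_pos: [464.8, 74.6, 60.2]
tool_rot: [-0.076, 0.997, 0.0, -0.0]
force: [0.7, 0.2, 0.2]
opening: 45.9
grasp_force: 0.0
```

play_rows([
  [0,0,0.7,0,0,0,0.07],
  [0,0,0.7,0,0,0,0.07],
  [0,0,0.4,0,0,0,0.07],
  [0,0,0,0,0,0,0.07],
  [0,0,0,0,0,0,0.07],
  [0,0,0,0,0,0,0.07],
  [0,0,0,0,0,0,0.07],
])

```text
time_s: 3.78
eef_pos: [465.1, 74.6, 42.4]
tool_rot: [-0.076, 0.997, -0.0, 0.0]
force: [-0.3, 0.1, -0.5]
opening: 45.8
grasp_force: 0.0
```

```bash
python3 - <<'E'
from h import *
o=arm.get_obs();print(o["eef_pos"],o["force"],o["opening"],o["time_s"])
p,d=arm.camera("side");cv2.imwrite("pics/s3.png",cv2.resize(p[165:240,230:330],None,fx=8,fy=8,interpolation=cv2.INTER_CUBIC))
E
```

```text
[465.14838889  74.62432621  42.42646941] [-0.31228618  0.14835346 -0.54882941] 45.812657372272234 3.7833
```

View pics/s3.png

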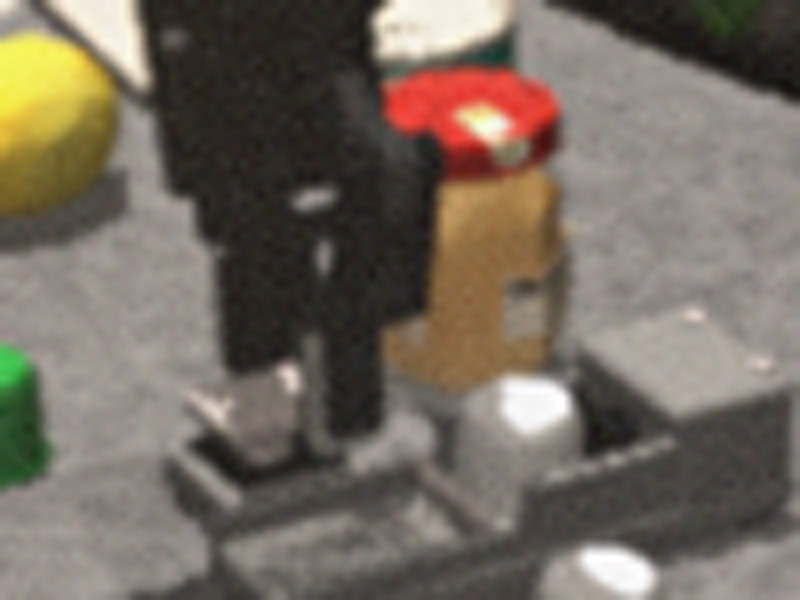

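The key fingertip is above the key's middle and the lane finger is over the landing. Pressing in small steps now.

play_rows([
  [0,0,0.3,0,0,0,0.07],
  [0,0,0.3,0,0,0,0.07],
  [0,0,0.3,0,0,0,0.07],
  [0,0,0.2,0,0,0,0.07],
  [0,0,0,0,0,0,0.07],
  [0,0,0,0,0,0,0.07],
  [0,0,0,0,0,0,0.07],
])

```text
time_s: 4.42
eef_pos: [464.7, 74.6, 31.2]
tool_rot: [-0.076, 0.997, 0.0, -0.0]
force: [0.2, 0.8, 0.8]
opening: 45.8
grasp_force: 0.1
```

play_rows([
  [0,0,0.2,0,0,0,0.07],
  [0,0,0.2,0,0,0,0.07],
  [0,0,0.1,0,0,0,0.07],
  [0,0,0,0,0,0,0.07],
  [0,0,0,0,0,0,0.07],
  [0,0,0,0,0,0,0.07],
])

```text
time_s: 4.92
eef_pos: [465.0, 74.6, 26.3]
tool_rot: [-0.076, 0.997, 0.0, 0.0]
force: [-0.0, 0.7, 2.3]
opening: 45.5
grasp_force: 1.0
```

play_rows([
  [0,0,0.3,0,0,0,0.07],
  [0,0,0.3,0,0,0,0.07],
  [0,0,0.2,0,0,0,0.07],
  [0,0,0.1,0,0,0,0.07],
  [0,0,0,0,0,0,0.07],
  [0,0,0,0,0,0,0.07],
  [0,0,0,0,0,0,0.07],
  [0,0,0,0,0,0,0.07],
])

```text
time_s: 5.58
eef_pos: [465.3, 74.9, 20.7]
tool_rot: [-0.077, 0.997, 0.0, -0.0]
force: [-11.3, -1.4, 33.8]
opening: 45.7
grasp_force: 17.9
```

The key is on its stop with about 34 N, so I'll ease off a little and look.

play_rows([
  [0,0,-0.1,0,0,0,0.07],
  [0,0,-0.05,0,0,0,0.07],
  [0,0,0,0,0,0,0.07],
  [0,0,0,0,0,0,0.07],
  [0,0,0,0,0,0,0.07],
])

```text
time_s: 6.0
eef_pos: [465.1, 74.8, 21.0]
tool_rot: [-0.077, 0.997, 0.0, -0.0]
force: [-8.5, 0.2, 23.5]
opening: 45.5
grasp_force: 12.9
```

```bash
python3 - <<'E'
from h import *
o=arm.get_obs();print(o["eef_pos"],o["force"],o["opening"],o["time_s"])
p,d=arm.camera("side");cv2.imwrite("pics/s4.png",cv2.resize(p[165:240,230:330],None,fx=8,fy=8,interpolation=cv2.INTER_CUBIC))
q,e=arm.camera("top");cv2.imwrite("pics/t4.png",cv2.resize(q[198:288,200:320],None,fx=5,fy=5,interpolation=cv2.INTER_CUBIC))
E
```

```text
[465.14504524  74.84948529  21.01334196] [-8.45920286  0.16997253 23.46395435] 45.50547131158385 6.0
```

View pics/s4.png

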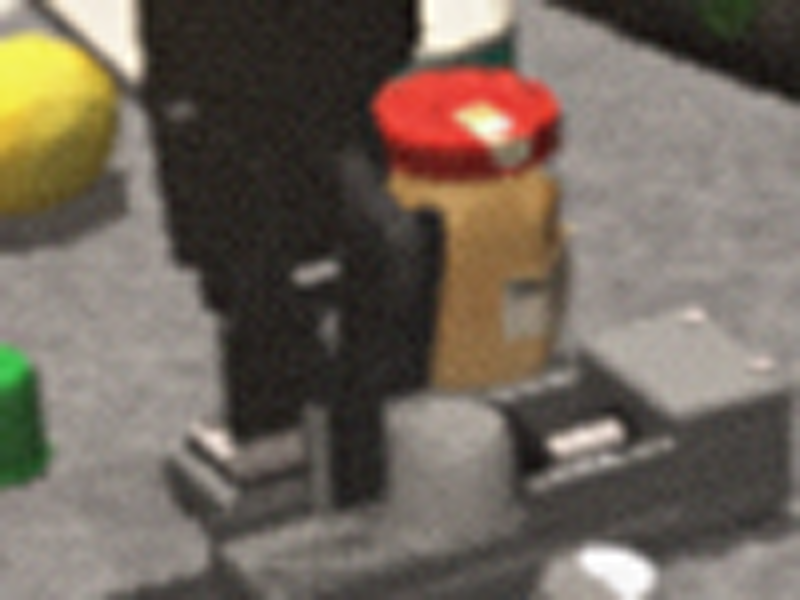

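View pics/t4.png

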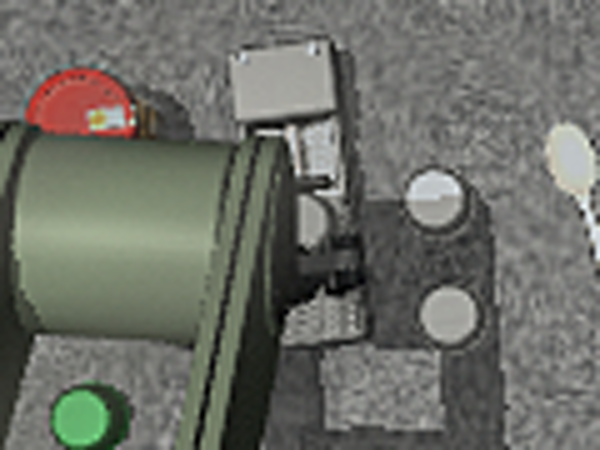

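The capsule stands upright against the lane finger (crop (445,450)), about 2 cm out of its bay. The key is down on its stop and the bystanders are untouched.

```bash
python3 -c "
from rig import arm
print(arm.sign_off())"
```

```text
the job is handed in; nothing more can be done
None
```

The job is handed in: the key is held fully down on its stop with about 23 N, and the capsule stands upright on the landing against the finger, about 2 cm out of its start. The other things are unmoved, as far as the last pictures show, and the clock was at about 6 s of the 32 s allowed.

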